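# Open the alarmed bead case and hold its lid up

## Task

Quiet the bead case's alarm by pressing the blue, then the yellow, then the red key on the keypad, one key at a time and never the green one. Then, before touching the brass catch, tug the lid up by its handle to learn whether it is caught; if it is, let it back down and slide the catch all the way away from the lid to release it. Raise the lid by its handle to about halfway to upright (45 degrees) and finish holding it there in the gripper, without letting go; leave the other things on the table where they are.

Things in the scene. Friction and masses are not known exactly. Their poses are not given: they have to be found in the camera images.
- case: wooden bead case fixed to the table: a tray 200 mm deep (its x) by 280 mm wide (its y) with a glazed lid, and along its right side (-y) a lock deck 65 mm wide, 200 mm deep. Deck top and shut lid top are both 74 mm above the table. Origin on the table under the middle of the tray; x points from the handle side to the hinge side, y along the handle to the left
- lid (a joint): lid opening angle in rad, 0 shut, stop at 1.15. Lid hinged along the far side, about 0.45 kg; it falls shut when let go from any angle (about 2 N at the handle carries it). If it is caught it comes up only about 0.05 to 0.07 rad (12 to 17 mm at the handle) and then stops hard; if free it keeps rising
- lid_handle (a point): middle of the lid's handle: a round brass bar of 10 mm diameter, 110 mm long along the case's y, 45 mm out from the lid's front edge (40 mm clear between bar and edge, held by two thin posts at its ends), 67.5 mm above the table when shut. It turns with the lid
- lid_hinge (a point): point on the line of the lid hinge, level with the handle when the lid is shut and 245 mm from it along the case's +x; the handle moves on a circle of 245 mm about this line
- catch (a joint): sliding catch, m: 0 = bolt out (starts at 0 to 0.0015), 0.020 = bolt fully withdrawn, at its stop. The knob slides away from the lid (case -y), takes about 2 to 4 N and stays where it is left. Its bolt may or may not have caught the strike hidden under the lid: that cannot be seen, only felt by tugging the lid; withdrawing it fully always frees the lid (let the lid back down first)
- catch_knob (a point): middle of the catch's brass knob, 24 mm (case x) by 12 mm (case y) by 24 mm high, standing on the lock deck near the handle side; this point is 88 mm above the table, the knob's top 100 mm
- keypad: white alarm keypad fixed to the table, 130 x 130 x 30 mm, with four round coloured keys in a 2 x 2 square of 56 mm pitch; which colour sits where varies. Origin on the table under its middle
- key_blue (a joint): blue key, m: 0 up, 0.006 fully pressed (downward); a spring brings it back, fully down takes about 5 N
- key_blue_top (a point): centre of the top face of the blue key, a round cap of 30 mm diameter, 52 mm above the table when up
- key_yellow (a joint): yellow key, m: 0 up, 0.006 fully pressed (downward); a spring brings it back, fully down takes about 5 N
- key_yellow_top (a point): centre of the top face of the yellow key, a round cap of 30 mm diameter, 52 mm above the table when up
- key_red (a joint): red key, m: 0 up, 0.006 fully pressed (downward); a spring brings it back, fully down takes about 5 N
- key_red_top (a point): centre of the top face of the red key, a round cap of 30 mm diameter, 52 mm above the table when up
- key_green (a joint): green key, m: 0 up, 0.006 fully pressed (downward); a spring brings it back, fully down takes about 5 N
- key_green_top (a point): centre of the top face of the green key, a round cap of 30 mm diameter, 52 mm above the table when up
- gift_box: bystander, loose: closed pink card gift box, 88 x 88 x 34 mm. Origin at the middle of its underside
- ring_box: bystander, loose: small closed pink card box, 58 x 58 x 40 mm. Origin at the middle of its underside
- wire_spool: bystander, loose: wooden spool of gold wire, 34 mm wide, 34 mm high, standing on the case's lock deck about 125 mm behind the catch knob. Origin at the middle of its underside
- red_spool: bystander, loose: wooden spool of red thread, 34 mm wide, 34 mm high. Origin at the middle of its underside
- bead_jar: bystander, loose: amber glass jar, 56 mm wide, 70 mm high. Origin at the middle of its underside
- dish: bystander, loose: white ceramic dish, 100 mm wide, 20 mm high. Origin at the middle of its underside
- screwdriver: bystander, loose: screwdriver lying down, 150 mm long. Origin at the underside of the middle of the tool

How it is judged (in metres and radians):
On the way, in this order (a step that is already met when the one before it is completed fails the run):
1. the blue key is pressed, the others up (value of joint key_blue above 0.004 m and value of joint each of key_yellow, key_red, key_green below 0.002 m), for 0.05 s.
2. the yellow key is pressed, the others up (value of joint key_yellow above 0.004 m and value of joint each of key_blue, key_red, key_green below 0.002 m), for 0.05 s.
3. the red key is pressed, the others up (value of joint key_red above 0.004 m and value of joint each of key_blue, key_yellow, key_green below 0.002 m), for 0.05 s.
4. the lid is tugged up by the fingers while the catch has not yet been moved and no key is pressed (value of joint lid above 0.03 rad and value of joint catch below 0.006 m and contact force between the fingers and lid above 0.5 N and value of joint each of key_blue, key_yellow, key_red, key_green below 0.002 m), for 0.1 s.
At the end, for the whole second after the job is handed in: The lid is held still (under 0.1 rad/s) by the gripper's fingers (contact over 0.5 N) at 0.55 to 1.05 rad, its handle more than 170 mm above the table, and no key is pressed (value of joint lid between 0.55 and 1.05 rad and velocity of joint lid between -0.1 and 0.1 rad/s and contact force between the fingers and lid above 0.5 N and height (world z) of lid_handle above 0.17 m and value of joint each of key_blue, key_yellow, key_red, key_green below 0.002 m); the arm keeps its last pose, push and grip.
It fails at once if the green key is pressed (over 3 mm) (value of joint key_green above 0.003 m).
It fails at once if two keys are pressed at once (both over 3 mm) (value of joint each of key_blue, key_yellow above 0.003 m or value of joint each of key_blue, key_red above 0.003 m or value of joint each of key_blue, key_green above 0.003 m or value of joint each of key_yellow, key_red above 0.003 m or value of joint each of key_yellow, key_green above 0.003 m or value of joint each of key_red, key_green above 0.003 m).
It fails at once if a bystander is moved more than 30 mm (distance of any of gift_box, ring_box, wire_spool, red_spool, bead_jar, dish, screwdriver from where it was at the start of the episode above 0.03 m).
It also fails if it takes over 70 s, if anything falls off the work surface, if the arm or the gripper's body presses on something with over 40 N, if the wrist force passes 120 N, or if a joint passes its speed limit or range.

## Robot

A 6-joint arm with a two-finger parallel gripper is mounted at the origin on the work surface. World frame = base frame: x ahead of the robot, y to its left, z up, the work surface at z = 0. Lengths are in mm, angles in rad, forces in N, time in s.
With the tool pointing down it reaches from about 375 to 925 mm from the base axis. Payload 5.7 kg.
Tool frame: the origin (TCP) lies between the finger pads; the fingertips stand 25 mm ahead of it and the grasp point (between the pads) lies 6 mm ahead of it; z points along the fingers, y is the line along which they close (so a half turn about z gives the same grasp; the last joint's range is limited). The gripper opens to 85 mm and grips with 20 to 120 N. Pads are 22 mm wide; open, the fingers measure 114 mm over their backs; the gripper's body (76 mm by 85 mm) begins 54 mm behind the grasp point. The pads swing forward as they close: fully open they stand 13 mm farther back than shut.
Start: joints at [-1.382, 0.359, 1.51, -0, 1.272, -0.115], TCP at [179.474, -572.499, 256.267] pointing down, gripper open.
Joint ranges: [-2.97, 2.97], [-1.01, 2.36], [0.21, 2.38], [-0.96, 4.11], [0.2, 2.71], [-2.98, 2.98]. Speed limits (rad/s): [2.39, 2.39, 3.14, 3.14, 3.14, 3.14].

## Interface

Orientations are given as a unit quaternion [x, y, z, w].
In Python, from cell import r gives the robot as it stands.
- The arm moves only by the shell command python3 -m jog 'ROWS'. ROWS is JSON, a list of rows, each a list of 3 entries, a list of its own where there are three numbers: the closure, from -1 (fully open) to 1 (shut), then the shift along the tool's x, y, z in mm, then the turn about the tool's z in rad. In form: [[grip, [dx, dy, dz], turn], ...]. A call has exactly 5 rows; each row shifts and turns the commanded pose from where the row before left it, along the tool's axes as they then stand; what a row does not reach is not made up. A row lasts 1/12 s, in which the tool goes at most 41.7 mm and 7.16 degrees, less where a joint would pass 70% of its speed; a pose out of reach is approached as far as the arm can. A call with a gripper value outside its range is refused whole. The fingers move at their own pace and stop on an object; the grip force is fixed at half the most. Time passes only in rows, so rows that do not move let the fingers close, or fill a call up. It gives the time, the measured TCP pose, the force, the opening and the grip force at its end, in the units of the state.
- r.state(): the state, without advancing time (a new reading comes with each control period).
- r.snapshot(name): name is "side" or "top" or "wrist"; returns (picture, depth): 420x560x3 uint8, red, green, blue; 420x560 float32, mm along the optical axis (not along the pixel's ray), 0 where there is no reading.
- r.calibration(name): a dict with "vfov" (degrees; the focal length in pixels is half the picture's height over the tangent of half this angle, whatever the lens; pixels are square), "cx", "cy" (the principal point, pixels), "D" ([k1, k2, p1, p2, k3] as OpenCV has them; the pictures are not rectified), "world_to_cam" (4x4, takes a point from world to camera coordinates); the wrist camera has in their place "hand_eye" (4x4, takes a point from camera to tool coordinates, whose origin is the TCP and whose axes are the flange's). Camera axes: x right, y down, z forward; pixel columns grow to the right and rows downward; lengths in mm; the calibration is good to about 2 mm. A picture is of the moment at which its call begins: read the wrist's pose just before it. calibration takes no time and is no camera call.
- r.close_job(): hands the job in; it is judged then, once.
Trained networks look in the newest picture that a camera, given by its name, has taken for a name from the list of things; names that differ only in an ending like _2 or _b are one class to them, and where a whole thing is asked for, a point or a joint stands for the part that bears it (a point fixed in the world has none). Each returns a list of dicts, best first, with "p" (0 to 1); they miss things now and then, are a little off and sometimes report something else, mostly with a low value. They report only what shows in the picture. A call takes as long as a camera call.
- r.find_in(camera, name): "xy" ([column, row] in pixels, amid what is visible of it).
- r.outline_of(camera, name): "region" (420x560 bool, what is visible of it) and "xy" ([column, row] in pixels, amid what is visible of it).
- r.place_of(camera, name): "xy" ([column, row] in pixels: a listed point, or the origin of a listed thing).
The state is a dict: "time": time; "joint_positions": joint angles; "dq": joint speeds; "joint_torque": joint torques, N m; "ee_pos": TCP position; "ee_rot": TCP orientation; "force": force on the tool from outside, world axes, zero at the start; "moment": the same for the moment, N m; "finger_gap": finger opening in mm; "finger_force": force on a finger pad.
Only numpy, scipy, OpenCV 4.12 (cv2) and the standard library are available. Lean on these libraries where they do the work, as an engineer would, in place of code of your own. Each camera call takes 0.05 s, during which the arm holds its last target. There are 200 camera calls.

## Working session

There is one attempt and no reset: what is moved stays moved. The work goes in short steps, Python scripts to look and compute and a shell command to move; the robot and the scene stay as the last step left them, time stands still between calls to the robot, and variables do not carry over. Pictures are saved under pics/ and viewed, at most 10 in all, crops included, and the job is handed in when it is done.

```bash
mkdir -p pics
cat > h.py <<'E'
import numpy as np, cv2
from cell import r
from scipy.spatial.transform import Rotation as R
def ray(cam,xy):
    c=r.calibration(cam); f=210/np.tan(np.radians(c["vfov"])/2)
    K=np.array([[f,0,c["cx"]],[0,f,c["cy"]],[0,0,1]])
    u=cv2.undistortPoints(np.array([[xy]],float),K,np.array(c["D"],float))[0,0]
    T=np.linalg.inv(np.array(c["world_to_cam"]))
    return T[:3,3],T[:3,:3]@np.array([u[0],u[1],1.])
def onz(cam,xy,z):
    o,d=ray(cam,xy); return o+d*(z-o[2])/d[2]
def pix(cam,p):
    c=r.calibration(cam); f=210/np.tan(np.radians(c["vfov"])/2)
    K=np.array([[f,0,c["cx"]],[0,f,c["cy"]],[0,0,1]]);W=np.array(c["world_to_cam"])
    return cv2.projectPoints(np.array([p],float),cv2.Rodrigues(W[:3,:3])[0],W[:3,3],K,np.array(c["D"],float))[0][0,0]
E
python3 - <<'E'
from h import *
np.set_printoptions(precision=1,suppress=True)
Z=dict(key_blue_top=52,key_yellow_top=52,key_red_top=52,key_green_top=52,lid_handle=67.5,lid_hinge=67.5,catch_knob=88,case=0,keypad=0,wire_spool=74,gift_box=0,ring_box=0,red_spool=0,bead_jar=0,dish=0,screwdriver=0)
for cam in("top","side"):
    im,d=r.snapshot(cam); cv2.imwrite(f"pics/{cam}0.png",im[:,:,::-1])
    for n,z in Z.items():
        l=r.place_of(cam,n)
        print(cam,n,[(np.array(a["xy"]),round(a["p"],2),onz(cam,a["xy"],z)) for a in l[:2]])
s=r.state();print(s["time"],s["ee_pos"],R.from_quat(s["ee_rot"]).as_matrix(),s["force"],s["finger_gap"])
print(r.calibration("wrist")["hand_eye"])
E
```

```text
top key_blue_top []
top key_yellow_top [(array([423.3, 216.5]), 0.45, array([ 542.3, -291.6,   52. ]))]
top key_red_top [(array([423.4, 239.6]), 0.45, array([ 489.2, -288.9,   52. ]))]
top key_green_top [(array([447.7, 215. ]), 0.48, array([ 545.5, -348. ,   52. ]))]
top lid_handle [(array([244. , 259.5]), 0.88, array([444.9, 118.6,  67.5])), (array([426. , 171.3]), 0.35, array([ 645.1, -298.4,   67.5]))]
top lid_hinge [(array([236.1, 152.8]), 0.94, array([692.4, 140.3,  67.5]))]
top catch_knob [(array([313.8, 209.6]), 0.43, array([554.2, -37.8,  88. ])), (array([143.1, 189.9]), 0.25, array([601.2, 348.4,  88. ]))]
top case [(array([246.7, 197. ]), 0.71, array([599.4, 121.6,   0. ]))]
top keypad [(array([425.8, 226.6]), 0.81, array([ 524.2, -314.6,    0. ]))]
top wire_spool [(array([139.9, 188.8]), 0.65, array([606.7, 361.5,  74. ])), (array([312.2, 153.7]), 0.55, array([686.7, -36.9,  74. ]))]
top gift_box [(array([359.7, 272.7]), 0.88, array([ 414.3, -151.1,    0. ]))]
top ring_box [(array([128.6, 243.9]), 0.97, array([483.9, 412. ,   0. ])), (array([194., 274.]), 0.71, array([411.
[... 1001 characters left out ...]
t_box [(array([275. , 329.3]), 0.86, array([ 407.2, -159.7,    0. ]))]
side ring_box []
side red_spool [(array([268.8, 214.7]), 0.43, array([591.2, 136.2,   0. ]))]
side bead_jar [(array([415.2, 321.6]), 0.58, array([ 666.2, -317.4,    0. ]))]
side dish [(array([225.6, 158.7]), 0.84, array([618.1, 398.8,   0. ])), (array([295.3, 179.1]), 0.43, array([730. , 211.2,   0. ]))]
side screwdriver [(array([284.4, 383. ]), 0.65, array([ 351.2, -273.8,    0. ]))]
1.7 [ 179.5 -572.5  256.2] [[ 1.   0.3 -0. ]
 [ 0.3 -1.   0. ]
 [ 0.  -0.  -1. ]] [ 0.3 -0.6 -0.1] 84.96593883169034
[[  -0.    -1.    -0.3   76.7]
 [   1.    -0.    -0.     1.6]
 [   0.    -0.3    1.  -118.3]
 [   0.     0.     0.     1. ]]
```

Run:
```python
import cv2
im=cv2.imread("pics/top0.png")[130:330,100:480]
cv2.imwrite("pics/top0c.png",cv2.resize(im,(800,421),interpolation=cv2.INTER_CUBIC))
```

```text
(no output)
```

View pics/top0c.png

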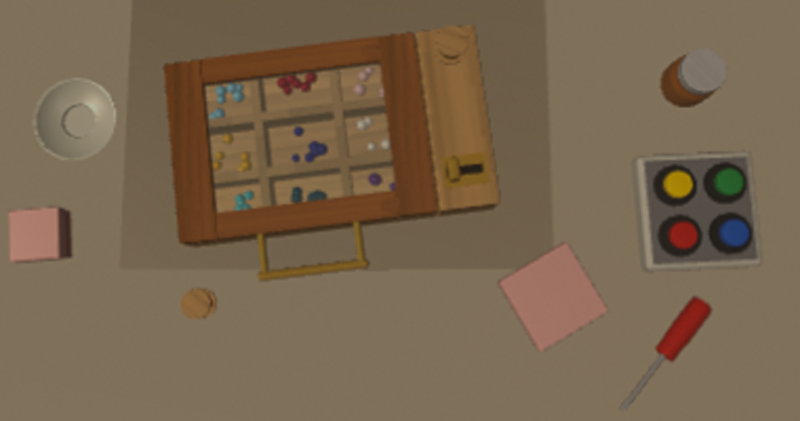

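View pics/side0.png

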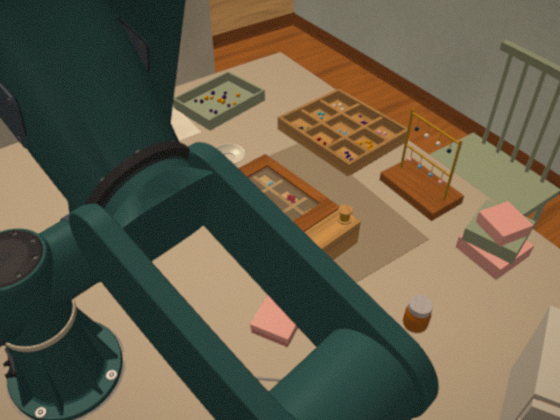

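Top crop: the keys are yellow (678,184), green (728,183), red (682,235) and blue (734,232). The knob is near (453,169), and the handle bar runs from (262,276) to (365,264). In the side view the robot blocks most of the scene. Next I measure key centroids by colour and the depth profile of the bar and knob.

Run:
```python
from h import *
np.set_printoptions(precision=1,suppress=True)
im=cv2.imread("pics/top0.png"); hsv=cv2.cvtColor(im,cv2.COLOR_BGR2HSV)
for n,(a,b) in dict(red=(0,6),yellow=(20,32),green=(50,80),blue=(100,125)).items():
    m=cv2.inRange(hsv,(a,150,60),(b,255,255)); m[:200]=0;m[255:]=0;m[:,:405]=0;m[:,465:]=0
    k,l,s,c=cv2.connectedComponentsWithStats(m); i=1+np.argmax(s[1:,4]); print(n,s[i],c[i],onz("top",c[i],52))
for p in [(100+262/2.105,130+276/2.105),(100+365/2.105,130+264/2.105)]: print("bar",onz("top",p,67.5))
print("knob top",onz("top",(100+452/2.105,130+169/2.105),100))
s=r.state();print(R.from_quat(s["ee_rot"]).as_matrix().round(4))
c=r.calibration("wrist");print(np.array(c["hand_eye"]).round(3),c["vfov"],c["cx"],c["cy"])
```

```text
red [417 235  15  14 156] [424.  241.2] [ 485.6 -290.2   52. ]
yellow [415 211  14  13 157] [421.5 217. ] [ 541.1 -287.5   52. ]
green [442 213  10   9  34] [446.8 217.1] [ 540.8 -345.6   52. ]
blue [442 235  14  12 129] [448.4 240.3] [ 487.5 -345.9   52. ]
bar [441.3 162.6  67.5]
bar [453.9  52.7  67.5]
knob top [551. -39. 100.]
[[ 1.   0.3 -0. ]
 [ 0.3 -1.   0. ]
 [ 0.  -0.  -1. ]]
[[  -0.    -1.    -0.3   76.7]
 [   1.    -0.    -0.     1.6]
 [   0.    -0.3    1.  -118.3]
 [   0.     0.     0.     1. ]] 59.972701240240475 279.68416412815793 206.91002122107096
```

```bash
cat >> h.py <<'E'
def plan(p,yaw=None):
    "tool-axes shift (mm) from measured TCP to p; turn about tool z to have tool x at world yaw (deg)"
    s=r.state(); M=R.from_quat(s["ee_rot"]).as_matrix(); y0=np.degrees(np.arctan2(M[1,0],M[0,0]))
    sh=M.T@(np.array(p)-s["ee_pos"])
    print("t",round(s["time"],2),"pos",np.round(s["ee_pos"],1),"yaw",round(y0,2),"tilt",M[:,2].round(3),"shift",sh.round(1),"turn rad",None if yaw is None else round(np.radians(y0-yaw),3),"q",np.round(s["joint_positions"],2),"F",np.round(s["force"],1))
def wcam():
    s=r.state(); c=r.calibration("wrist"); T=np.eye(4);T[:3,:3]=R.from_quat(s["ee_rot"]).as_matrix();T[:3,3]=s["ee_pos"]
    return T@np.array(c["hand_eye"])
def wonz(xy,z,T):
    c=r.calibration("wrist"); f=210/np.tan(np.radians(c["vfov"])/2)
    K=np.array([[f,0,c["cx"]],[0,f,c["cy"]],[0,0,1]])
    u=cv2.undistortPoints(np.array([[xy]],float),K,np.array(c["D"],float))[0,0]
    d=T[:3,:3]@np.array([u[0],u[1],1.]); o=T[:3,3]; return o+d*(z-o[2])/d[2]
E
python3 -c "
from h import *
plan((490,-318,220),0)"
```

```text
t 1.7 pos [ 179.5 -572.5  256.2] yaw 17.41 tilt [-0.  0. -1.] shift [ 372.4 -149.9   36.3] turn rad 0.304 q [-1.38  0.36  1.51 -0.    1.27 -0.12] F [ 0.3 -0.6 -0.1]
```

```bash
python3 -m jog '[[1,[37,-15,3],0],[1,[37,-15,3],0],[1,[37,-15,4],0],[1,[37,-15,4],0],[1,[37,-15,4],0]]'
python3 -m jog '[[1,[37,-15,3],0],[1,[37,-15,4],0],[1,[37,-15,4],0],[1,[37,-15,4],0],[1,[37,-15,3],0]]'
python3 -m jog '[[1,[0,0,0],0.1],[1,[0,0,0],0.1],[1,[0,0,0],0.1],[1,[0,0,0],0],[1,[0,0,0],0]]'
python3 - <<'E'
from h import *
np.set_printoptions(precision=1,suppress=True)
plan((490,-318,220),0)
T=wcam(); im,d=r.snapshot("wrist"); cv2.imwrite("pics/w1.png",im[:,:,::-1]); hsv=cv2.cvtColor(im,cv2.COLOR_RGB2HSV)
for n,(a,b) in dict(red=(0,6),yellow=(20,32),green=(50,80),blue=(100,125)).items():
    m=cv2.inRange(hsv,(a,140,60),(b,255,255))
    k,l,s,c=cv2.connectedComponentsWithStats(m); i=1+np.argmax(s[1:,4]); print(n,s[i],c[i],wonz(c[i],52,T),[(np.array(q["xy"]),round(q["p"],2),wonz(q["xy"],52,T)) for q in r.place_of("wrist",f"key_{n}_top")[:2]])
print(r.state()["finger_gap"])
E
```

```text
time: 2.12
ee_pos: [334.7, -444.4, 238.3]
ee_rot: [0.989, 0.151, 0.0, 0.0]
force: [0.2, -0.5, 0.3]
finger_gap: 25.3
finger_force: 0.0
time: 2.53
ee_pos: [488.9, -317.1, 220.1]
ee_rot: [0.988, 0.151, 0.0, -0.0]
force: [0.8, -0.9, -0.3]
finger_gap: 0.0
finger_force: 0.0
time: 2.95
ee_pos: [487.7, -318.6, 220.3]
ee_rot: [1.0, 0.003, -0.0, -0.0]
force: [0.4, 0.3, -0.7]
finger_gap: 0.1
finger_force: 0.0
t 2.95 pos [ 487.7 -318.6  220.3] yaw 0.39 tilt [-0.  0. -1.] shift [ 2.3 -0.6  0.3] turn rad 0.007 q [-0.7  0.4  1.6  0.   1.2  0.9] F [ 0.4  0.3 -0.7]
red [ 231  174   36   38 1057] [248.8 192.5] [ 487.7 -294.6   52. ] [(array([247.9, 194.1]), 0.77, array([ 486.4, -293.9,   52. ]))]
yellow [ 226  105   38   39 1180] [244.6 123.8] [ 542.7 -292.4   52. ] [(array([247.2, 122.9]), 0.97, array([ 543.4, -294.4,   52. ]))]
green [298 103  37  38 842] [315.8 123.9] [ 543.  -347.4   52. ] [(array([318.7, 120.6]), 0.56, array([ 545.4, -349.5,   52. ]))]
blue [299 173  36  36 982] [316.3 190.7] [ 489.6 -349.6   52. ] [(array([322.8, 194.5]), 0.68, array([ 486.4, -355. ,   52. ]))]
-0.2166415860015936
```

View pics/w1.png

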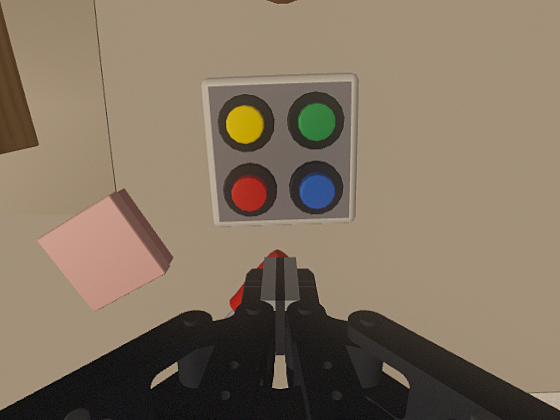

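The wrist view matches the top view: blue (318,191), red (249,193), yellow (245,124), green (317,122). The averaged centres are blue (488,-348.5), red (487,-292.5) and yellow (542,-290.5).

```bash
python3 -m jog '[[1,[1,15,30],0],[1,[0,15,35],0],[1,[0,0,35],0],[1,[0,0,30],0],[1,[0,0,0],0]]'
python3 -m jog '[[1,[0,0,7],0],[1,[0,0,7],0],[1,[0,0,4],0],[1,[0,0,0],0],[1,[0,0,0],0]]'
python3 -c "
from h import *
plan((488,-348.5,71))
d=r.snapshot('top');cv2.imwrite('pics/t2.png',d[0][:,:,::-1])"
```

```text
time: 3.62
ee_pos: [485.2, -346.2, 84.7]
ee_rot: [1.0, 0.002, -0.004, -0.004]
force: [-0.5, 1.1, -0.0]
finger_gap: 0.1
finger_force: 0.0
time: 4.03
ee_pos: [489.8, -349.6, 73.9]
ee_rot: [1.0, 0.002, 0.001, 0.001]
force: [-0.1, -1.0, 3.2]
finger_gap: 0.1
finger_force: 1.6
t 4.03 pos [ 489.8 -349.6   73.9] yaw 0.24 tilt [ 0.002 -0.002 -1.   ] shift [-1.8 -1.1  2.9] turn rad None q [-0.73  0.57  1.68 -0.    0.89  0.83] F [-0.1 -1.   3.2]
```

```bash
python3 -m jog '[[1,[0,0,2],0],[1,[0,0,2],0],[1,[0,0,0],0],[1,[0,0,0],0],[1,[0,0,0],0]]'
```

```text
time: 4.5
ee_pos: [489.9, -349.6, 70.8]
ee_rot: [1.0, 0.002, 0.001, 0.001]
force: [-2.0, 1.6, 18.6]
finger_gap: -0.1
finger_force: 9.5
```

```bash
python3 -m jog '[[1,[0,0,-25],0],[1,[0,0,0],0],[1,[26,-29,0],0],[1,[26,-30,0],0],[1,[0,0,0],0]]'
python3 -m jog '[[1,[0,0,0],0],[1,[0,0,0],0],[1,[0,0,0],0],[1,[0,0,0],0],[1,[0,0,0],0]]'
python3 -c "
from h import *
plan((542,-290.5,69))"
```

```text
time: 4.92
ee_pos: [543.9, -285.0, 93.4]
ee_rot: [1.0, 0.003, 0.001, -0.001]
force: [-0.1, 0.2, 1.1]
finger_gap: 0.2
finger_force: 0.0
time: 5.33
ee_pos: [539.8, -290.3, 93.2]
ee_rot: [1.0, 0.001, -0.0, -0.0]
force: [-0.9, -0.5, 0.3]
finger_gap: -0.1
finger_force: 0.0
t 5.33 pos [ 539.8 -290.3   93.2] yaw 0.14 tilt [-0.  0. -1.] shift [ 2.2  0.3 24.2] turn rad None q [-0.61  0.56  1.64 -0.    0.95  0.96] F [-0.9 -0.5  0.3]
```

Press yellow, then lift and move to red (487,-292.5).

```bash
python3 -m jog '[[1,[2,0,8],0],[1,[0,0,8],0],[1,[0,0,6],0],[1,[0,0,3],0],[1,[0,0,0],0]]'
python3 -m jog '[[1,[0,0,0],0],[1,[0,0,0],0],[1,[0,0,-25],0],[1,[0,0,0],0],[1,[0,0,0],0]]'
python3 -m jog '[[1,[-20,1,0],0],[1,[-20,1,0],0],[1,[-15,0,0],0],[1,[0,0,0],0],[1,[0,0,0],0]]'
python3 -m jog '[[1,[0,0,0],0],[1,[0,0,0],0],[1,[0,0,0],0],[1,[0,0,0],0],[1,[0,0,0],0]]'
python3 -c "
from h import *
plan((487,-292.5,69))"
```

```text
time: 5.75
ee_pos: [542.9, -290.1, 70.7]
ee_rot: [1.0, 0.002, 0.0, 0.001]
force: [-4.6, 2.7, 24.7]
finger_gap: -0.1
finger_force: 12.3
time: 6.17
ee_pos: [543.1, -289.9, 93.8]
ee_rot: [1.0, 0.002, 0.001, 0.0]
force: [-0.4, -0.6, -0.1]
finger_gap: -0.2
finger_force: 0.0
time: 6.58
ee_pos: [486.5, -291.2, 92.2]
ee_rot: [1.0, 0.001, -0.001, -0.001]
force: [0.4, -0.3, -0.3]
finger_gap: -0.0
finger_force: 0.0
time: 7.0
ee_pos: [488.1, -291.7, 93.3]
ee_rot: [1.0, 0.002, 0.0, 0.0]
force: [-0.1, -0.6, -0.2]
finger_gap: 0.1
finger_force: 0.0
t 7.0 pos [ 488.1 -291.7   93.3] yaw 0.24 tilt [ 0. -0. -1.] shift [-1.1  0.8 24.3] turn rad None q [-0.66  0.51  1.74  0.    0.89  0.91] F [-0.1 -0.6 -0.2]
```

```bash
python3 -m jog '[[1,[-1,1,8],0],[1,[0,0,8],0],[1,[0,0,6],0],[1,[0,0,3],0],[1,[0,0,0],0]]'
python3 -m jog '[[1,[0,0,0],0],[1,[0,0,-35],0],[1,[0,0,-40],0],[1,[0,0,-40],0],[1,[0,0,-40],0]]'
python3 -m jog '[[1,[-9,-32,0],0],[1,[-9,-32,0],0],[1,[-9,-32,0],0],[1,[-9,-32,0],0],[1,[-9,-32,0],0]]'
python3 -m jog '[[1,[-9,-32,0],0],[1,[-9,-32,0],0],[1,[-9,-32,0],0],[1,[-9,-32,0],0],[1,[-9,-32,0],0]]'
python3 -m jog '[[1,[0,0,0],0],[1,[0,0,0],0],[1,[0,0,0],0],[1,[0,0,0],0],[1,[0,0,0],0]]'
python3 - <<'E'
from h import *
np.set_printoptions(precision=1,suppress=True)
plan((400,30,220),0)
T=wcam(); im,d=r.snapshot("wrist"); cv2.imwrite("pics/w2.png",im[:,:,::-1])
for n,z in dict(lid_handle=67.5,catch_knob=88,lid_hinge=67.5).items(): print(n,[(np.array(q["xy"]),round(q["p"],2),wonz(q["xy"],z,T)) for q in r.place_of("wrist",n)[:2]])
for n in ("lid_handle","catch_knob"): print(n,[(np.array(q["xy"]),round(q["p"],2)) for q in r.find_in("wrist",n)[:2]])
np.save("T2.npy",T)
E
```

```text
time: 7.42
ee_pos: [486.9, -293.0, 70.6]
ee_rot: [1.0, 0.002, 0.0, 0.0]
force: [-5.1, 3.5, 27.2]
finger_gap: 0.1
finger_force: 14.3
time: 7.83
ee_pos: [485.8, -292.2, 223.9]
ee_rot: [1.0, 0.002, -0.001, -0.001]
force: [0.4, -0.1, 0.1]
finger_gap: 0.3
finger_force: 0.0
time: 8.25
ee_pos: [439.9, -131.4, 222.6]
ee_rot: [1.0, 0.002, -0.0, -0.0]
force: [0.5, -0.6, 0.2]
finger_gap: -0.4
finger_force: 0.0
time: 8.67
ee_pos: [394.2, 28.3, 222.7]
ee_rot: [1.0, 0.002, -0.0, -0.0]
force: [0.1, 0.8, 0.5]
finger_gap: 0.2
finger_force: 0.0
time: 9.08
ee_pos: [395.9, 25.9, 223.2]
ee_rot: [1.0, 0.001, -0.0, 0.0]
force: [0.0, -0.6, -0.5]
finger_gap: -0.3
finger_force: 0.0
t 9.08 pos [395.9  25.9 223.2] yaw 0.12 tilt [-0. -0. -1.] shift [ 4.1 -4.1  3.2] turn rad 0.002 q [-0.1  0.1  2.  -0.   1.1  1.5] F [ 0.  -0.6 -0.5]
lid_handle [(array([168.9, 126.3]), 0.69, array([450.4, 107. ,  67.5])), (array([467.2, 151.6]), 0.67, array([ 432.1, -118.6,   67.5]))]
catch_knob []
lid_hinge []
lid_handle [(array([145. ,  34.2]), 0.74)]
catch_knob []
```

View pics/w2.png

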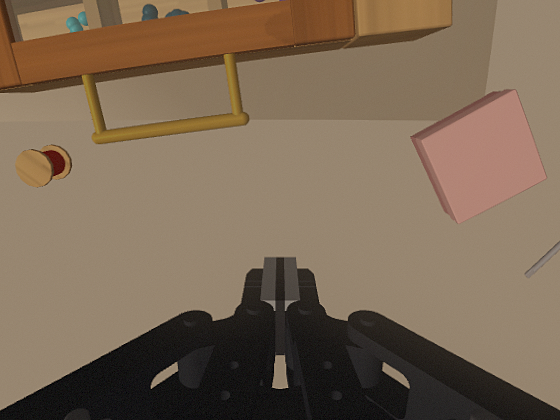

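The bar ends are at (97,138) and (245,119). That gives a middle near (449.5,106.5) and a yaw of about 7°, which agrees with the top view.

```bash
python3 -m jog '[[0.3,[0,0,0],-0.113],[0.3,[0,0,0],-0.113],[0.3,[0,0,0],-0.113],[0.3,[0,0,0],-0.113],[0.3,[0,0,0],-0.113]]' >/dev/null
python3 -m jog '[[0.3,[0,0,0],-0.113],[0.3,[0,0,0],-0.113],[0.3,[0,0,0],-0.113],[0.3,[0,0,0],-0.113],[0.3,[0,0,0],-0.113]]' >/dev/null
python3 -m jog '[[0.3,[0,0,0],-0.113],[0.3,[0,0,0],-0.113],[0.3,[0,0,0],-0.113],[0.3,[0,0,0],-0.113],[0.3,[0,0,0],-0.113]]'
python3 - <<'E'
from h import *
np.set_printoptions(precision=1,suppress=True)
T=np.load("T2.npy"); a,b=wonz((97,138),67.5,T),wonz((245,119),67.5,T); print(a,b,(a+b)/2,np.linalg.norm(a-b),np.degrees(np.arctan2(-(b-a)[0],-(b-a)[1])))
plan((449,107,150),97)
E
```

```text
time: 10.63
ee_pos: [395.4, 26.9, 223.3]
ee_rot: [0.658, 0.753, 0.0, -0.0]
force: [-0.5, -0.1, 1.0]
finger_gap: 30.0
finger_force: 0.0
[442.1 162.8  67.5] [455.4  50.3  67.5] [448.8 106.5  67.5] 113.30683993419476 -6.737654756810718
t 10.63 pos [395.4  26.9 223.3] yaw 97.64 tilt [ 0.  0. -1.] shift [72.3 63.8 73.4] turn rad 0.011 q [-0.1  0.1  2.   0.   1.1 -0.2] F [-0.5 -0.1  1. ]
```

```bash
python3 -m jog '[[0.3,[18,16,16],0.015],[0.3,[18,16,16],0],[0.3,[18,16,16],0],[0.3,[18,16,15],0],[0.3,[0,0,0],0]]' >/dev/null
python3 -m jog '[[0.3,[0,0,0],0],[0.3,[0,0,0],0],[0.3,[0,0,0],0],[0.3,[0,0,0],0],[0.3,[0,0,0],0]]'
python3 - <<'E'
from h import *
plan((449,107,81),96.7)
im,d=r.snapshot("wrist"); cv2.imwrite("pics/w3.png",im[:,:,::-1])
E
```

```text
time: 11.47
ee_pos: [450.4, 105.4, 161.0]
ee_rot: [0.666, 0.746, 0.0, 0.0]
force: [-0.7, 0.2, -0.2]
finger_gap: 29.8
finger_force: 0.0
t 11.47 pos [450.4 105.4 161. ] yaw 96.43 tilt [ 0.001  0.    -1.   ] shift [ 1.8 -1.3 80. ] turn rad -0.005 q [ 0.08  0.28  1.91  0.    0.95 -0.03] F [-0.7  0.2 -0.2]
```

View pics/w3.png

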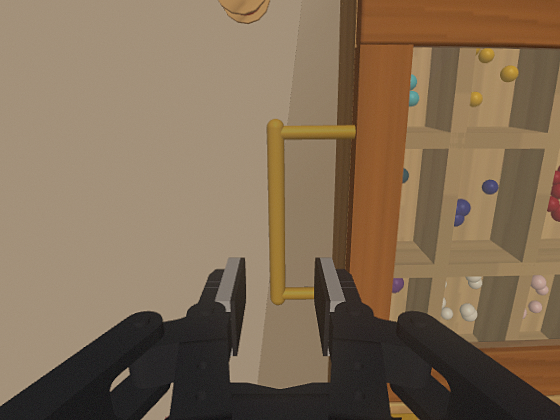

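The bar is at column 278, centred between the pads at 240 and 320. I descend, close on the bar and read the result.

```bash
python3 -m jog '[[0.3,[2,-1,25],-0.005],[0.3,[0,0,25],0],[0.3,[0,0,18],0],[0.3,[0,0,10],0],[0.3,[0,0,0],0]]'
python3 -m jog '[[1,[0,0,0],0],[1,[0,0,0],0],[1,[0,0,0],0],[1,[0,0,0],0],[1,[0,0,0],0]]'
python3 -m jog '[[1,[0,0,0],0],[1,[0,0,0],0],[1,[0,0,0],0],[1,[0,0,0],0],[1,[0,0,0],0]]'
```

```text
time: 11.93
ee_pos: [447.7, 107.4, 80.8]
ee_rot: [0.664, 0.747, -0.001, -0.001]
force: [0.0, 0.6, -0.2]
finger_gap: 29.8
finger_force: 0.0
time: 12.35
ee_pos: [448.3, 107.6, 82.9]
ee_rot: [0.664, 0.748, -0.001, -0.0]
force: [-5.3, -2.9, 4.5]
finger_gap: 7.4
finger_force: 59.0
time: 12.77
ee_pos: [448.3, 107.6, 82.9]
ee_rot: [0.664, 0.748, -0.001, -0.0]
force: [-5.7, -3.2, 6.5]
finger_gap: 7.4
finger_force: 59.0
```

A gap of 7.4 mm on a 10 mm bar plus an upward force means the bar is held too near the tips. I reopen, go 7 mm lower and close again.

```bash
python3 -m jog '[[0.3,[0,0,0],0],[0.3,[0,0,0],0],[0.3,[0,0,0],0],[0.3,[0,0,4],0],[0.3,[0,0,3],0]]'
python3 -m jog '[[0.3,[0,0,0],0],[1,[0,0,0],0],[1,[0,0,0],0],[1,[0,0,0],0],[1,[0,0,0],0]]'
python3 -m jog '[[1,[0,0,0],0],[1,[0,0,0],0],[1,[0,0,0],0],[1,[0,0,0],0],[1,[0,0,0],0]]'
```

```text
time: 13.18
ee_pos: [450.1, 108.0, 75.3]
ee_rot: [0.664, 0.748, 0.001, 0.0]
force: [-0.6, 0.8, 0.0]
finger_gap: 29.9
finger_force: 0.0
time: 13.6
ee_pos: [448.3, 107.7, 75.2]
ee_rot: [0.664, 0.748, -0.001, -0.001]
force: [-2.4, -1.5, 2.4]
finger_gap: 7.6
finger_force: 58.5
time: 14.02
ee_pos: [448.3, 107.7, 75.2]
ee_rot: [0.664, 0.748, -0.001, -0.001]
force: [-5.3, -1.2, 4.6]
finger_gap: 7.9
finger_force: 58.6
```

```bash
python3 -m jog '[[1,[0,0,-3],0],[1,[0,0,-3],0],[1,[0,0,-4],0],[1,[0,0,0],0],[1,[0,0,0],0]]'
python3 -m jog '[[1,[0,0,-2],0],[1,[0,0,-2],0],[1,[0,0,-2],0],[1,[0,0,0],0],[1,[0,0,0],0]]'
```

```text
time: 14.43
ee_pos: [448.8, 107.8, 85.4]
ee_rot: [0.664, 0.748, -0.0, -0.0]
force: [-4.8, -0.0, -2.2]
finger_gap: 7.8
finger_force: 58.6
time: 14.85
ee_pos: [449.2, 107.8, 91.4]
ee_rot: [0.664, 0.748, 0.0, -0.0]
force: [-4.2, -0.6, -2.5]
finger_gap: 7.7
finger_force: 58.7
```

```bash
python3 -m jog '[[1,[0,0,-2],0],[1,[0,0,-1],0],[1,[0,0,-1],0],[1,[0,0,0],0],[1,[0,0,0],0]]'
```

```text
time: 15.27
ee_pos: [449.5, 107.9, 95.5]
ee_rot: [0.664, 0.748, 0.0, 0.0]
force: [-3.1, 0.4, -3.5]
finger_gap: 7.9
finger_force: 58.7
```

```bash
python3 -m jog '[[1,[0,0,-2],0],[1,[0,0,-2],0],[1,[0,0,-2],0],[1,[0,0,-2],0],[1,[0,0,0],0]]'
```

```text
time: 15.68
ee_pos: [450.7, 108.0, 104.1]
ee_rot: [0.664, 0.748, 0.001, 0.001]
force: [-1.3, 0.9, -0.9]
finger_gap: 8.2
finger_force: 58.4
```

There's no stop at 29 mm up (about 0.12 rad) and the force is small, so the lid is not caught and the catch can stay as it is. I raise the lid along its arc.

```bash
python3 -m jog '[[1,[0,1.5,-6.5],0],[1,[0,1.5,-6.5],0],[1,[0,1.5,-6.5],0],[1,[0,1.5,-6.5],0],[1,[0,1.5,-6.5],0]]'
python3 -m jog '[[1,[0,1.5,-4.7],0],[1,[0,1.5,-4.7],0],[1,[0,1.5,-4.7],0],[1,[0,1.5,-4.7],0],[1,[0,1.5,-4.7],0]]'
python3 -m jog '[[1,[0,1.9,-4.5],0],[1,[0,1.9,-4.5],0],[1,[0,1.9,-4.5],0],[1,[0,1.9,-4.5],0],[1,[0,1.9,-4.5],0]]'
```

```text
time: 16.1
ee_pos: [457.5, 108.8, 136.8]
ee_rot: [0.664, 0.748, 0.001, 0.0]
force: [1.6, 2.1, -3.8]
finger_gap: 7.7
finger_force: 58.4
time: 16.52
ee_pos: [465.1, 109.8, 159.8]
ee_rot: [0.664, 0.748, 0.001, 0.0]
force: [4.0, 3.1, -6.5]
finger_gap: 8.1
finger_force: 58.2
time: 16.93
ee_pos: [475.0, 111.0, 182.4]
ee_rot: [0.664, 0.747, 0.001, 0.001]
force: [6.4, 3.0, -7.9]
finger_gap: 7.9
finger_force: 58.2
```

```bash
python3 -m jog '[[1,[0,2.2,-4.3],0],[1,[0,2.2,-4.3],0],[1,[0,2.2,-4.3],0],[1,[0,2.3,-4.3],0],[1,[0,2.3,-4.3],0]]'
python3 -m jog '[[1,[0,2.3,-3.5],0],[1,[0,2.3,-3.5],0],[1,[0,2.4,-3.5],0],[1,[0,2.4,-3.5],0],[1,[0,0,0],0]]'
python3 -m jog '[[1,[0,2.2,-3],0],[1,[0,2.2,-3],0],[1,[0,2.2,-3],0],[1,[0,2.2,-3],0],[1,[0,0,0],0]]'
python3 -m jog '[[1,[0,0,0],0],[1,[0,0,0],0],[1,[0,0,0],0],[1,[0,0,0],0],[1,[0,0,0],0]]'
python3 - <<'E'
from h import *
plan((449,107,81),96.7)
im,d=r.snapshot("wrist"); im2,d2=r.snapshot("side")
cv2.imwrite("pics/end.png",np.hstack([cv2.resize(im,(400,300)),cv2.resize(im2,(400,300))])[:,:,::-1])
E
```

```text
time: 17.35
ee_pos: [487.1, 112.4, 204.0]
ee_rot: [0.664, 0.747, 0.002, 0.001]
force: [8.8, 3.8, -10.0]
finger_gap: 7.7
finger_force: 58.2
time: 17.77
ee_pos: [496.7, 113.6, 218.3]
ee_rot: [0.664, 0.747, 0.002, 0.001]
force: [8.7, 4.1, -8.1]
finger_gap: 7.7
finger_force: 58.4
time: 18.18
ee_pos: [505.7, 114.8, 229.8]
ee_rot: [0.664, 0.747, 0.002, 0.001]
force: [10.1, 4.1, -12.4]
finger_gap: 7.7
finger_force: 58.3
time: 18.6
ee_pos: [505.3, 114.7, 229.3]
ee_rot: [0.664, 0.747, 0.002, 0.001]
force: [11.3, 4.5, -12.7]
finger_gap: 7.8
finger_force: 58.3
t 18.6 pos [505.3 114.7 229.3] yaw 96.74 tilt [ 0.004  0.001 -1.   ] shift [ -1.1 -57.5 148. ] turn rad 0.001 q [ 0.09  0.27  1.72  0.    1.15 -0.03] F [ 11.3   4.5 -12.7]
```

View pics/end.png

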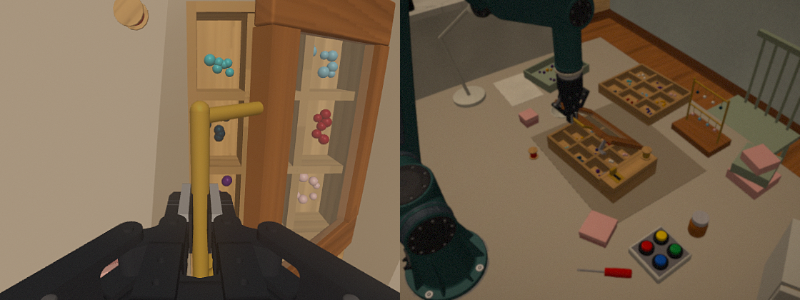

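The lid is raised to about 0.68 rad with the handle bar between the pads at (200,230). All the keys are up and the bystanders are in place, so I hand the job in.

```bash
python3 -c "
from cell import r
print(r.close_job())"
```

```text
the job is handed in; nothing more can be done
None
```

I pressed blue, yellow and red in order, tugged the lid and found it free so left the catch alone, then handed in with the gripper holding the lid at about 0.68 rad (39°); no verdict came back.

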